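Load the sample carrier by cap colour

TASK

Load the sample carrier: stand the blue-capped, the yellow-capped and the red-capped vial upright in the carrier, each in the cup of its own cap's colour, and do not tip any of them over on the way. Leave the white-capped vial and the jar with the blue lid standing where they are.

Things in the scene. Friction and masses are not known exactly. Their poses are not given: they have to be found in the camera images.
- carrier: Fixed shallow aluminium tray, 90 mm (its x) by 220 mm (its y), 12 mm high, 4 mm walls and floor, a small lug at each end. Origin: centre of its underside. Three coloured cups stand in it in a row along its y, 70 mm apart, in any order of colours. (A solid inspection camera on a boom hangs over the fixture to the left of the work: draw the arm back before swinging past it.)
- cup_blue: Shallow round blue plastic cup fixed in the carrier: outside diameter 44 mm, inside 38 mm, 13 mm high, floor 3 mm thick. Origin: centre of its underside, z up; a vial in it stands 3 mm above the origin
- cup_yellow: Shallow round yellow plastic cup fixed in the carrier: outside diameter 44 mm, inside 38 mm, 13 mm high, floor 3 mm thick. Origin: centre of its underside, z up; a vial in it stands 3 mm above the origin
- cup_red: Shallow round red plastic cup fixed in the carrier: outside diameter 44 mm, inside 38 mm, 13 mm high, floor 3 mm thick. Origin: centre of its underside, z up; a vial in it stands 3 mm above the origin
- vial_blue: Loose upright white vial with a blue screw cap, 22 mm diameter, 46 mm high (cap 20 mm diameter from 36 mm up), 35 g. Origin: centre of its underside, z up along the vial
- vial_yellow: Loose upright white vial with a yellow screw cap, 22 mm diameter, 46 mm high (cap 20 mm diameter from 36 mm up), 35 g. Origin: centre of its underside, z up along the vial
- vial_red: Loose upright white vial with a red screw cap, 22 mm diameter, 46 mm high (cap 20 mm diameter from 36 mm up), 35 g. Origin: centre of its underside, z up along the vial
- vial_white: Look-alike that does not belong: loose upright white vial with a white cap, 22 mm diameter, 52 mm high, near the coloured vials (another stands far back as fixed clutter). Origin: centre of its underside, z up
- jar_blue: Look-alike that does not belong: loose squat white jar with a blue lid, 61 mm diameter, 48 mm high, near the coloured vials (another stands far back as fixed clutter). Origin: centre of its underside, z up
Mind the look-alikes: they are no part of the job. Leave any purple look-alike of the jar_blue alone. What is shaped like the vial_blue but turquoise is not meant.

How it is judged:
By the outcome, as a careful person would: the job done as asked, in the order asked, and still so for the second after the job is handed in, with the robot touching nothing.
It also fails if it takes over 74 s, if anything falls off the work surface, if the arm or the gripper's body presses on something with over 40 N, if the wrist force passes 120 N, or if a joint passes its speed limit or range.

ROBOT

A 6-joint arm with a two-finger parallel gripper is mounted at the origin on a cart in front of the work surface, level with it; the furniture and walls round the work are solid. World frame = base frame: x ahead of the robot, y to its left, z up, the work surface at z = 0. Lengths are in mm, angles in rad, forces in N, time in s.
With the tool pointing down it reaches from about 275 to 750 mm from the base axis. Payload 10.2 kg.
Tool frame: the origin (TCP) lies on the centre line of the jaws, within the pads' length; the fingertips stand 17 mm ahead of it and the grasp point (between the pads) lies 2 mm behind it; z points along the fingers, y is the line along which they close (so a half turn about z gives the same grasp; the last joint's range is limited). The gripper opens to 85 mm and grips with 20 to 120 N. Pads are 22 mm wide; open, the fingers measure 114 mm over their backs; the gripper's body (76 mm by 85 mm) begins 54 mm behind the grasp point. The pads swing forward as they close: fully open they stand 13 mm farther back than shut.
Start: joints at [0.94, 0.313, 1.498, -0, 1.331, -0.223], TCP at [208.223, 481.948, 222.394] pointing down, gripper open.
Joint ranges: [-2.94, 2.94], [-0.97, 2.17], [0.19, 2.56], [-1.23, 4.37], [0.02, 3.11], [-2.88, 2.88]. Speed limits (rad/s): [2.39, 2.39, 3.01, 3.14, 3.14, 3.14].

INTERFACE

Orientations are given as a unit quaternion [w, x, y, z].
In Python, from rig import ctrl gives the robot as it stands. The module is installed in compiled form; this text tells all that it offers.
- The arm moves only by the shell command python3 -m jog 'ROWS' [FORCE]. ROWS is JSON, a list of rows, each an object with "delta_pos": the shift along the world's x, y, z in mm, a list of three; "angular": the turn, a rotation vector about the world's x, y, z in rad, a list of three; "fingers": the opening, from 0 (shut) to 1 (fully open). In form: [{"delta_pos": [tx, ty, tz], "angular": [rx, ry, rz], "fingers": fingers}, ...]. A call has 1 to 10 rows; each row is the pose to reach, as a shift and turn from the pose commanded when the call began; what a row does not reach only later rows make up. A row lasts 1/8 s, in which the tool goes at most 62.5 mm and 10.7 degrees, less where a joint would pass 70% of its speed; a pose out of reach is approached as far as the arm can. A call with a gripper value outside its range is refused whole. The fingers move at their own pace and stop on an object; FORCE is the grip in N (left out, the last holds). Time passes only in rows, so rows that repeat a pose let the fingers close. It gives the time, the measured TCP pose, the force, the opening and the grip force at its end, in the units of the state.
- ctrl.sense(): the state, without advancing time (a new reading comes with each control period).
- ctrl.capture(name): name is "side" or "top"; returns a dict with "pixels" (384x512x3 uint8, blue, green, red), "fx", "fy", "cx", "cy" (pixels), "R" (3x3) and "t" (3): a world point X has camera coordinates R X + t. Camera axes: x right, y down, z forward; pixel columns grow to the right and rows downward; lengths in mm; the calibration is good to about 2 mm. A picture is of the moment at which its call begins. There is no depth.
- ctrl.finish_job(): hands the job in; it is judged then, once.
The state is a dict: "time_s": time; "joints": joint angles; "dq": joint speeds; "tau": joint torques, N m; "eef_pos": TCP position; "ee_rot": TCP orientation; "force": force on the tool from outside, world axes, zero at the start; "wrist_torque": the same for the moment, N m; "grip_width": opening from 0.0 (shut) to 1.0 (fully open); "grip_force": force on a finger pad.
Only numpy, scipy, OpenCV 4.12 (cv2) and the standard library are available. Lean on these libraries where they do the work, as an engineer would, in place of code of your own. Each camera call takes 0.05 s, during which the arm holds its last target. There are 200 camera calls.

## Working session

There is one attempt and no reset: what is moved stays moved. The work goes in short steps, Python scripts to look and compute and a shell command to move; the robot and the scene stay as the last step left them, time stands still between calls to the robot, and variables do not carry over. Pictures are saved under pics/ and viewed, at most 14 in all, crops included, and the job is handed in when it is done.

```bash
mkdir -p pics; python3 - <<'E'
from rig import ctrl
import cv2,pickle
d={n:ctrl.capture(n) for n in("top","side")}
pickle.dump(d,open("c0.pkl","wb"))
for n in d: cv2.imwrite(f"pics/{n}0.png",d[n]["pixels"])
import numpy as np
for n in d: print(n,-d[n]["R"].T@d[n]["t"],d[n]["R"][2],d[n]["fx"])
print(ctrl.sense())
E
```

```text
top [483.79705168 -34.13478547 882.14778381] [ 0.13518052 -0.01619419 -0.99068864] 350.9735338942257
side [ 349.10904401 -649.23141904  593.33355337] [ 0.29247733  0.70139736 -0.64999905] 401.3960315257764
{'time_s': 0.1, 'joints': array([ 9.39606134e-01,  3.13421386e-01,  1.49833669e+00, -2.59897235e-05,
        1.33099442e+00, -2.23422165e-01]), 'dq': array([ 1.17195722e-03, -2.87517651e-04,  7.34293373e-05, -2.75425709e-03,
        4.11953284e-04, -7.86015067e-04]), 'tau': array([ 3.18167899e-03, -4.12896574e+01, -2.60142338e+01, -2.25656099e-04,
        2.98906394e-03,  2.52451935e-05]), 'eef_pos': array([208.08367731, 481.75177881, 221.88750867]), 'ee_rot': array([-2.28845703e-04,  2.02471351e-01,  9.79288015e-01, -5.33009958e-04]), 'force': array([-1.06223167,  0.30740726,  0.26126039]), 'wrist_torque': array([-0.03335863,  0.04498901, -0.01609937]), 'grip_force': 0.0, 'grip_width': 0.9980567807096872}
```

View pics/top0.png

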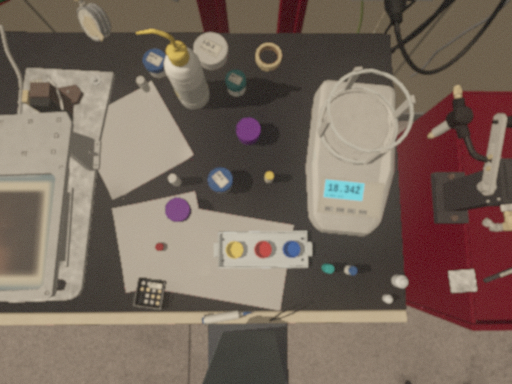

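View pics/side0.png

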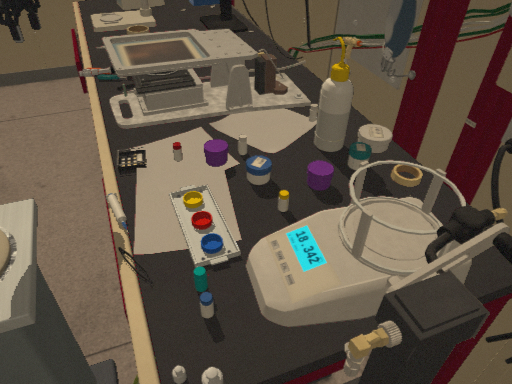

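Top view: vials at red (160,247), yellow (269,177), blue (350,270) with the turquoise one at (328,268). The cups are yellow (236,250), red (264,250) and blue (292,249). The jar is at (220,180) and the white vial at (174,180). In the side view the same caps are at red (178,146), yellow (284,195) and blue (206,298).

```bash
cat > h.py <<'E'
import numpy as np,cv2
def proj(c,X):
    p=c["R"]@np.array(X,float)+c["t"]; return np.array([c["fx"]*p[0]/p[2]+c["cx"],c["fy"]*p[1]/p[2]+c["cy"]])
def plane(c,u,v,z):
    d=c["R"].T@np.array([(u-c["cx"])/c["fx"],(v-c["cy"])/c["fy"],1]); o=-c["R"].T@c["t"]
    return (o+d*(z-o[2])/d[2])
RNG=dict(red=[(0,8),(172,180)],yellow=[(20,32)],blue=[(102,118)],teal=[(82,98)],purple=[(130,155)])
def blobs(c,col,box,smin=110,vmin=60):
    u0,v0,u1,v1=box; hsv=cv2.cvtColor(c["pixels"],cv2.COLOR_BGR2HSV)
    m=sum(cv2.inRange(hsv,(a,smin,vmin),(b,255,255)) for a,b in RNG[col])
    k=np.zeros_like(m);k[v0:v1,u0:u1]=m[v0:v1,u0:u1]
    n,l,s,ce=cv2.connectedComponentsWithStats(k)
    return [(s[i,4],*s[i,:4],*ce[i].round(1)) for i in range(1,n) if s[i,4]>8]
E
python3 - <<'E'
import pickle;from h import *
d=pickle.load(open("c0.pkl","rb"));np.set_printoptions(precision=1,suppress=True)
T,S=d["top"],d["side"]
for nm,col,b,bs,z in [("vr","red",(145,235,172,258),(165,138,190,155),46),("vy","yellow",(258,165,282,190),(272,185,295,203),46),("vb","blue",(340,258,362,280),(195,285,220,306),46),("teal","teal",(320,260,338,278),(190,262,212,280),46),
 ("cy","yellow",(224,238,250,262),(180,188,206,212),10),("cr","red",(252,238,278,262),(188,208,216,232),10),("cb","blue",(280,238,305,262),(198,230,226,256),10),("purp","purple",(160,195,195,225),(200,138,232,168),48),("jar","blue",(205,165,236,196),(244,152,274,185),48)]:
    for c,bb in((T,b),(S,bs)):
        for q in blobs(c,col,bb): print(nm,"T" if c is T else "S",[float(x) for x in q],plane(c,q[5]+.0,q[6],z))
print("white",plane(T,174,178,52),plane(S,243,137,52)); print(proj(T,[208,482,222]),proj(S,[208,482,222]),proj(T,[0,0,0]))
print("tray",plane(T,221,233,12),plane(T,307,233,12),plane(T,220,270,12),plane(T,308,268,12))
for n,c in d.items():
  b=dict(top=(140,160,370,290),side=(110,120,320,330))[n]
  cv2.imwrite(f"pics/{n}z.png",cv2.resize(c["pixels"][b[1]:b[3],b[0]:b[2]],None,fx=3 if n=="top" else 2.8,fy=3 if n=="top" else 2.8,interpolation=cv2.INTER_CUBIC))
E
```

```text
vr T [44.0, 156.0, 243.0, 8.0, 7.0, 159.3, 246.3] [485.4 190.1  46. ]
vr S [57.0, 173.0, 142.0, 8.0, 8.0, 176.4, 145.5] [484.7 185.7  46. ]
vy T [70.0, 265.0, 171.0, 10.0, 9.0, 269.3, 174.9] [656.2 -69.8  46. ]
vy S [92.0, 279.0, 189.0, 10.0, 11.0, 283.5, 194.2] [654.2 -72.5  46. ]
vb S [122.0, 200.0, 292.0, 12.0, 13.0, 205.9, 297.9] [ 427.9 -265.5   46. ]
teal T [85.0, 322.0, 264.0, 12.0, 9.0, 327.6, 268.0] [ 433.4 -205.2   46. ]
teal S [155.0, 193.0, 267.0, 14.0, 13.0, 199.7, 273.4] [ 431.9 -214.    46. ]
cy T [209.0, 227.0, 242.0, 16.0, 16.0, 234.4, 249.3] [477.5  15.8  10. ]
cy S [293.0, 183.0, 191.0, 20.0, 18.0, 192.5, 199.1] [478.1  19.4  10. ]
cr T [212.0, 255.0, 241.0, 17.0, 17.0, 262.9, 249.0] [477.9 -54.2  10. ]
cr S [325.0, 191.0, 211.0, 21.0, 19.0, 201.4, 219.8] [478.5 -50.9  10. ]
cb T [145.0, 287.0, 242.0, 13.0, 15.0, 292.5, 248.7] [ 478.3 -127.2   10. ]
cb S [344.0, 201.0, 233.0, 22.0, 21.0, 211.3, 243.1] [ 478.7 -121.1   10. ]
purp S [523.0, 204.0, 139.0, 24.0, 27.0, 215.6, 151.6] [566.  125.4  48. ]
jar S [232.0, 246.0, 157.0, 25.0, 18.0, 258.1, 167.0] [638.6  33.1  48. ]
white [647.5 159.1  52. ] [648.  158.4  52. ]
[-42.8 408.4] [31.  44.1] [240.3 458.8]
tray [517.4  49.   12. ] [ 516.7 -163.5   12. ] [427.8  50.4  12. ] [ 431.6 -164.1   12. ]
```

View pics/topz.png

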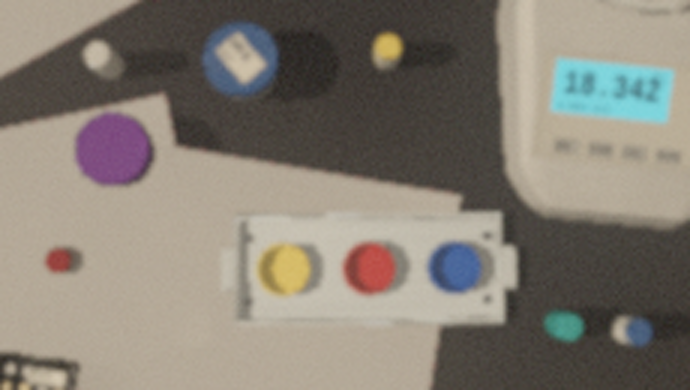

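The zoomed crop confirms the layout: the blue cap is at about (352.7,270.3) in full pixels, 57 mm outboard of the turquoise vial. I will draw back first, then swing and turn the jaws so they close along x.

```bash
python3 -m jog '[{"delta_pos":[-25,-55,0],"angular":[0,0,0],"fingers":1},{"delta_pos":[-48,-110,0],"angular":[0,0,0],"fingers":1},{"delta_pos":[-70,-165,0],"angular":[0,0,-0.15],"fingers":1},{"delta_pos":[-30,-205,0],"angular":[0,0,-0.3],"fingers":1},{"delta_pos":[15,-242,0],"angular":[0,0,-0.45],"fingers":0.7},{"delta_pos":[57,-287,0],"angular":[0,0,-0.6],"fingers":0.7},{"delta_pos":[87,-342,0],"angular":[0,0,-0.75],"fingers":0.7},{"delta_pos":[112,-397,0],"angular":[0,0,-0.9],"fingers":0.7},{"delta_pos":[122,-452,0],"angular":[0,0,-1.05],"fingers":0.7},{"delta_pos":[122,-452,0],"angular":[0,0,-1.163],"fingers":0.7}]' 30
python3 - <<'E'
import pickle;from h import *
d=pickle.load(open("c0.pkl","rb"));T,S=d["top"],d["side"]
print(blobs(T,"blue",(342,258,362,280),60,30),plane(T,352.7,270.3,44),plane(S,205.9,297.9,42))
print(plane(T,327.6,268,30),plane(S,199.7,273.4,30))
E
```

```text
time_s: 1.35
eef_pos: [330.6, 26.6, 222.2]
ee_rot: [-0.0, 0.711, 0.703, -0.0]
force: [-0.1, 0.8, -1.3]
grip_width: 0.7
grip_force: 0.0
[(np.int32(57), np.int32(349), np.int32(266), np.int32(9), np.int32(9), np.float64(353.1), np.float64(270.2))] [ 427.64777523 -264.71572725   44.        ] [ 428.42887421 -262.70211525   42.        ]
[ 432.40938997 -208.44843111   30.        ] [ 434.33921594 -201.23421315   30.        ]
```

```bash
python3 -m jog '[{"delta_pos":[5,-60,-20],"angular":[0,0,0],"fingers":0.7},{"delta_pos":[20,-118,-40],"angular":[0,0,0],"fingers":0.7},{"delta_pos":[40,-172,-60],"angular":[0,0,0],"fingers":0.7},{"delta_pos":[65,-225,-80],"angular":[0,0,0],"fingers":0.7},{"delta_pos":[88,-270,-100],"angular":[0,0,0],"fingers":0.7},{"delta_pos":[98,-294,-112],"angular":[0,0,0],"fingers":0.7},{"delta_pos":[98,-294,-112],"angular":[0,0,0],"fingers":0.7},{"delta_pos":[98,-294,-112],"angular":[0,0,0],"fingers":0.7}]'
python3 - <<'E'
from rig import ctrl
import cv2,numpy as np
a=ctrl.capture("side")["pixels"][180:360,120:320];b=ctrl.capture("top")["pixels"][200:320,260:410]
cv2.imwrite("pics/b1.png",np.hstack([cv2.resize(a,(400,360)),cv2.resize(b,(400,360))]))
print(ctrl.sense()["eef_pos"])
E
```

```text
time_s: 2.35
eef_pos: [428.0, -263.3, 110.6]
ee_rot: [-0.0, 0.707, 0.707, 0.0]
force: [-0.1, -0.6, -0.9]
grip_width: 0.696
grip_force: 0.0
[ 428.17201402 -263.30484274  110.99660785]
```

View pics/b1.png

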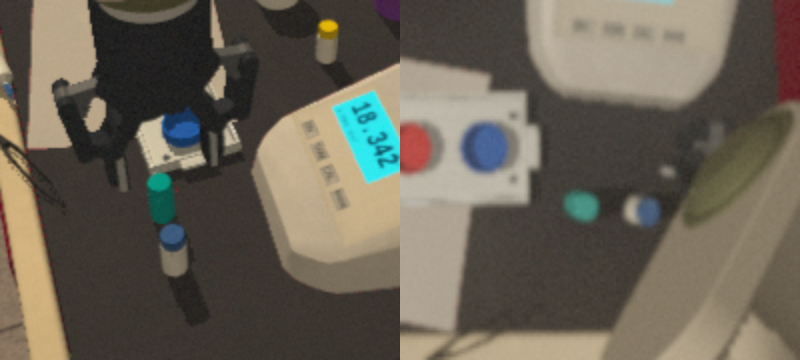

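The fingertips straddle the blue vial from above. In the side view the midpoint of the tips is at about (204,267), in line with the cap at (206,298). I will descend and grip.

```bash
python3 -m jog '[{"delta_pos":[0,0,-40],"angular":[0,0,0],"fingers":0.7},{"delta_pos":[0,0,-70],"angular":[0,0,0],"fingers":0.7},{"delta_pos":[0,0,-80],"angular":[0,0,0],"fingers":0.7},{"delta_pos":[0,0,-80],"angular":[0,0,0],"fingers":0.7},{"delta_pos":[0,0,-80],"angular":[0,0,0],"fingers":0.2},{"delta_pos":[0,0,-80],"angular":[0,0,0],"fingers":0.2},{"delta_pos":[0,0,-80],"angular":[0,0,0],"fingers":0.2},{"delta_pos":[0,0,-80],"angular":[0,0,0],"fingers":0.2},{"delta_pos":[0,0,-80],"angular":[0,0,0],"fingers":0.2},{"delta_pos":[0,0,-80],"angular":[0,0,0],"fingers":0.2}]' 30
```

```text
time_s: 3.7
eef_pos: [428.6, -264.5, 31.3]
ee_rot: [0.001, 0.707, 0.707, -0.0]
force: [-0.6, 0.0, 5.8]
grip_width: 0.212
grip_force: 29.3
```

```bash
python3 -m jog '[{"delta_pos":[0,0,0],"angular":[0,0,0],"fingers":0.1},{"delta_pos":[0,0,0],"angular":[0,0,0],"fingers":0.1},{"delta_pos":[0,0,10],"angular":[0,0,0],"fingers":0.1},{"delta_pos":[0,0,30],"angular":[0,0,0],"fingers":0.1},{"delta_pos":[0,0,70],"angular":[0,0,0],"fingers":0.1},{"delta_pos":[0,0,70],"angular":[0,0,0],"fingers":0.1}]' 30
python3 - <<'E'
from rig import ctrl
import cv2,numpy as np
a=ctrl.capture("side")["pixels"][180:360,120:320];b=ctrl.capture("top")["pixels"][200:320,260:410]
cv2.imwrite("pics/b2.png",np.hstack([cv2.resize(a,(400,360)),cv2.resize(b,(400,360))]))
E
```

```text
time_s: 4.45
eef_pos: [429.3, -265.0, 103.2]
ee_rot: [0.003, 0.707, 0.707, 0.0]
force: [-0.2, 0.2, -0.8]
grip_width: 0.214
grip_force: 29.4
```

View pics/b2.png

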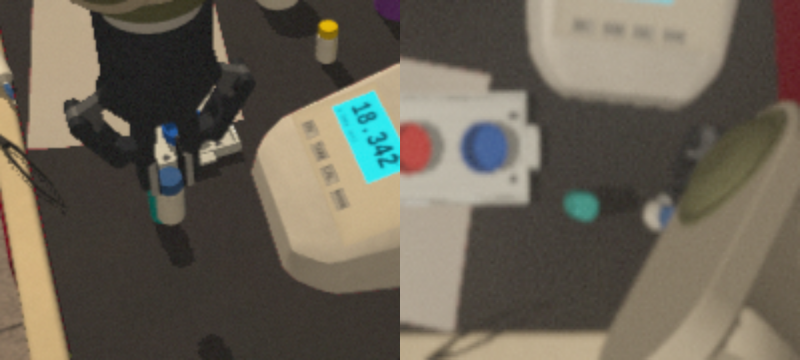

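```bash
python3 - <<'E'
from rig import ctrl
from h import *
c=ctrl.capture("side");t=ctrl.capture("top")
for z in (60,72,86,100,118): print(z,proj(c,[429,-265,z]),(proj(c,[429,-265,z])-[120,180])*2)
print(blobs(c,"blue",(190,255,220,285)),blobs(t,"blue",(340,250,375,285),60,30))
cv2.imwrite("pics/b3.png",cv2.resize(c["pixels"][230:310,160:260],(800,600),interpolation=cv2.INTER_CUBIC))
E
```

```text
60 [205.9920946  292.20454897] [171.9841892  224.40909794]
72 [205.54777609 287.59549347] [171.09555218 215.19098694]
86 [205.01533443 282.07230883] [170.03066886 204.14461766]
100 [204.46709827 276.38528288] [168.93419653 192.77056576]
118 [203.73786193 268.82068528] [167.47572386 177.64137055]
[(np.int32(125), np.int32(199), np.int32(265), np.int32(12), np.int32(13), np.float64(204.2), np.float64(270.7))] [(np.int32(14), np.int32(357), np.int32(270), np.int32(4), np.int32(5), np.float64(358.4), np.float64(271.6))]
```

View pics/b3.png

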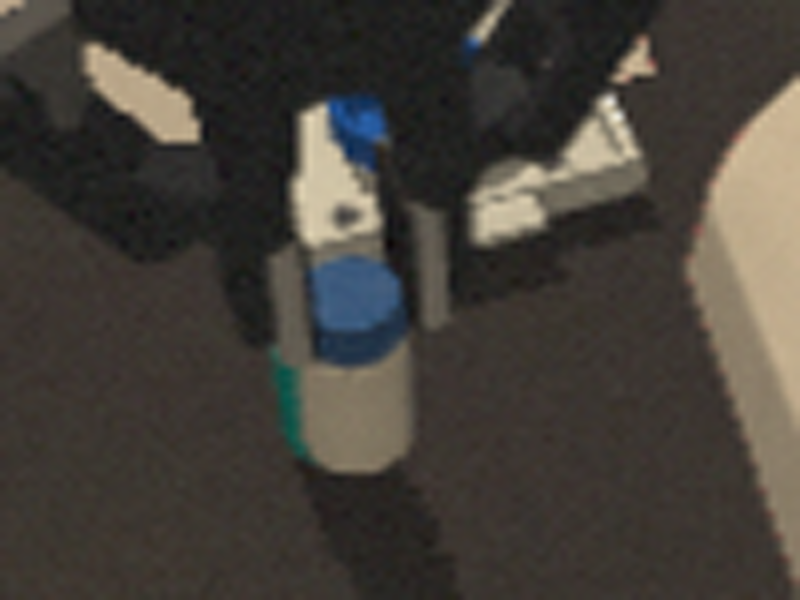

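The side view (cap top at (204,269)) shows the blue vial held upright about 31 mm below the TCP, consistent with the readings. The blue cup is at about (478,-123).

```bash
python3 -m jog '[{"delta_pos":[5,20,10],"angular":[0,0,0],"fingers":0.1},{"delta_pos":[18,55,10],"angular":[0,0,0],"fingers":0.1},{"delta_pos":[35,100,10],"angular":[0,0,0],"fingers":0.1},{"delta_pos":[48,132,10],"angular":[0,0,0],"fingers":0.1},{"delta_pos":[50,141,10],"angular":[0,0,0],"fingers":0.1},{"delta_pos":[50,141,-5],"angular":[0,0,0],"fingers":0.1},{"delta_pos":[50,141,-30],"angular":[0,0,0],"fingers":0.1},{"delta_pos":[50,141,-30],"angular":[0,0,0],"fingers":0.1},{"delta_pos":[50,141,-30],"angular":[0,0,0],"fingers":0.1}]'
python3 - <<'E'
from rig import ctrl
from h import *
c=ctrl.capture("side");t=ctrl.capture("top")
print(ctrl.sense()["eef_pos"],ctrl.sense()["force"])
a=c["pixels"][180:280,160:280];b=t["pixels"][210:310,240:360]
cv2.imwrite("pics/b4.png",np.hstack([cv2.resize(q,(400,333),interpolation=cv2.INTER_CUBIC) for q in(a,b)]))
E
```

```text
time_s: 5.78
eef_pos: [478.2, -123.8, 70.7]
ee_rot: [0.0, 0.707, 0.707, 0.0]
force: [0.5, 0.8, -1.0]
grip_width: 0.216
grip_force: 29.4
[ 478.50848818 -123.60518898   71.06300318] [-0.3966515   0.43803855  0.27548275]
```

View pics/b4.png

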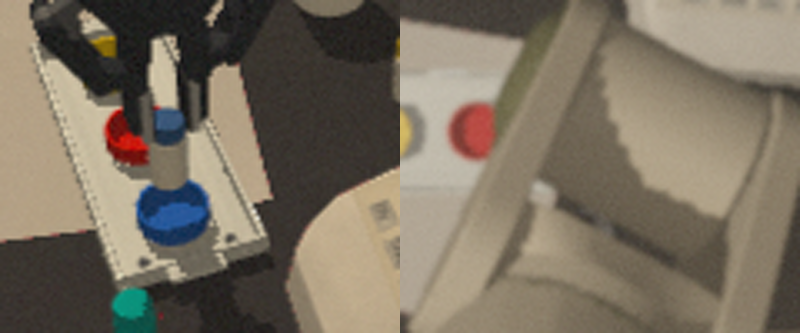

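The vial hangs in line above the blue cup: its base is at crop (170,183) and the cup at (173,207). Lowering.

```bash
python3 -m jog '[{"delta_pos":[0,1,-15],"angular":[0,0,0],"fingers":0.1},{"delta_pos":[0,1,-25],"angular":[0,0,0],"fingers":0.1},{"delta_pos":[0,1,-29],"angular":[0,0,0],"fingers":0.1},{"delta_pos":[0,1,-31],"angular":[0,0,0],"fingers":0.1},{"delta_pos":[0,1,-31],"angular":[0,0,0],"fingers":0.1},{"delta_pos":[0,1,-31],"angular":[0,0,0],"fingers":0.1}]'
```

```text
time_s: 6.62
eef_pos: [478.4, -122.1, 39.6]
ee_rot: [0.0, 0.707, 0.707, 0.0]
force: [-0.5, -0.2, 0.6]
grip_width: 0.216
grip_force: 29.4
```

```bash
python3 -m jog '[{"delta_pos":[0,0,-1],"angular":[0,0,0],"fingers":0.1},{"delta_pos":[0,0,-2],"angular":[0,0,0],"fingers":0.1},{"delta_pos":[0,0,-2],"angular":[0,0,0],"fingers":0.1}]'
```

```text
time_s: 7.0
eef_pos: [478.6, -122.3, 38.2]
ee_rot: [0.001, 0.707, 0.707, 0.0]
force: [-3.5, 0.5, 8.4]
grip_width: 0.217
grip_force: 30.3
```

Contact. I'll open gently, then rise.

```bash
python3 -m jog '[{"delta_pos":[0,0,0.5],"angular":[0,0,0],"fingers":0.3},{"delta_pos":[0,0,0.5],"angular":[0,0,0],"fingers":0.45},{"delta_pos":[0,0,0.5],"angular":[0,0,0],"fingers":0.6},{"delta_pos":[0,0,0.5],"angular":[0,0,0],"fingers":0.6},{"delta_pos":[0,0,30],"angular":[0,0,0],"fingers":0.6},{"delta_pos":[0,0,80],"angular":[0,0,0],"fingers":0.7},{"delta_pos":[10,10,120],"angular":[0,0,0],"fingers":0.7},{"delta_pos":[60,25,120],"angular":[0,0,0],"fingers":0.7},{"delta_pos":[115,40,110],"angular":[0,0,0],"fingers":0.7},{"delta_pos":[170,51,90],"angular":[0,0,0],"fingers":0.7}]'
python3 - <<'E'
from rig import ctrl
from h import *
c=ctrl.capture("side");t=ctrl.capture("top")
s=ctrl.sense();print(s["eef_pos"],s["time_s"])
a=c["pixels"][200:275,165:255];b=c["pixels"][120:220,220:340]
cv2.imwrite("pics/y1.png",np.hstack([cv2.resize(q,(400,333),interpolation=cv2.INTER_CUBIC) for q in(a,b)]))
E
```

```text
time_s: 8.25
eef_pos: [650.2, -70.4, 127.8]
ee_rot: [0.001, 0.707, 0.707, 0.0]
force: [0.6, -0.1, 0.3]
grip_width: 0.7
grip_force: 0.0
[649.83705011 -69.31527285 121.77200287] 8.35
```

View pics/y1.png

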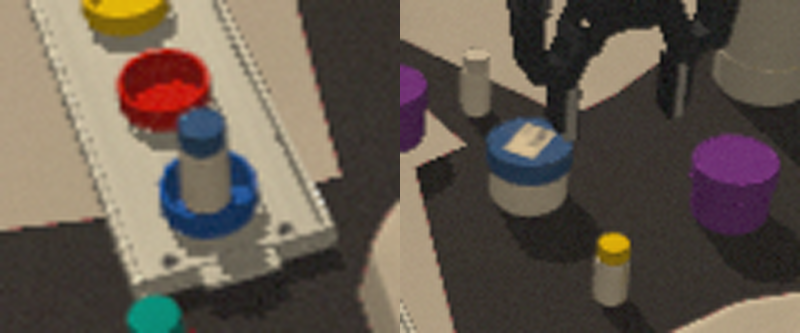

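The blue vial stands in the blue cup. The yellow one, at crop (612,270), is untouched, and the gripper is nearly above it.

```bash
python3 -m jog '[{"delta_pos":[7,0,0],"angular":[0,0,0],"fingers":0.7},{"delta_pos":[7,0,-20],"angular":[0,0,0],"fingers":0.7},{"delta_pos":[7,0,-20],"angular":[0,0,0],"fingers":0.7}]'
python3 - <<'E'
from rig import ctrl
from h import *
c=ctrl.capture("side")
s=ctrl.sense();p=s["eef_pos"];print(p,s["time_s"])
print(proj(c,p),proj(c,p-[0,0,17]),proj(c,[655,-71,46]))
cv2.imwrite("pics/y2.png",cv2.resize(c["pixels"][130:220,230:350],(800,600),interpolation=cv2.INTER_CUBIC))
E
```

```text
time_s: 8.72
eef_pos: [654.3, -71.4, 107.7]
ee_rot: [-0.0, 0.707, 0.707, -0.0]
force: [0.3, -0.2, 0.0]
grip_width: 0.701
grip_force: 0.0
[654.86652024 -71.49575802 108.64917765] 8.775
[285.68467776 170.10361831] [285.09623882 176.77330191] [283.55145238 193.66969724]
```

View pics/y2.png

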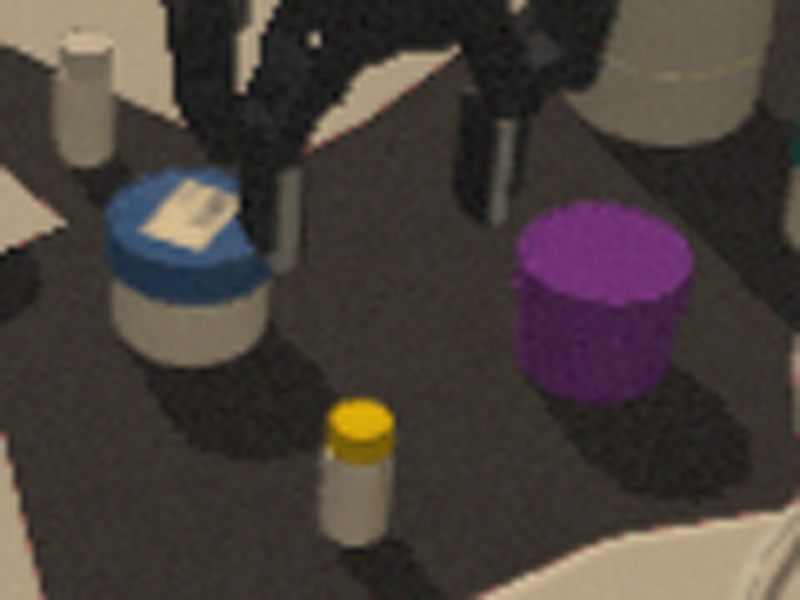

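The tip midpoint is at about (288,167) px and the yellow cap is below it at (284,193), with clearance to the jars. I'll repeat the grasp height that worked.

```bash
python3 -m jog '[{"delta_pos":[0,0,-40],"angular":[0,0,0],"fingers":0.6},{"delta_pos":[0,0,-70],"angular":[0,0,0],"fingers":0.6},{"delta_pos":[0,0,-77],"angular":[0,0,0],"fingers":0.6},{"delta_pos":[0,0,-77],"angular":[0,0,0],"fingers":0.6},{"delta_pos":[0,0,-77],"angular":[0,0,0],"fingers":0.35},{"delta_pos":[0,0,-77],"angular":[0,0,0],"fingers":0.1},{"delta_pos":[0,0,-77],"angular":[0,0,0],"fingers":0.1},{"delta_pos":[0,0,-77],"angular":[0,0,0],"fingers":0.1},{"delta_pos":[0,0,-77],"angular":[0,0,0],"fingers":0.1},{"delta_pos":[0,0,-77],"angular":[0,0,0],"fingers":0.1}]' 30
```

```text
time_s: 10.02
eef_pos: [656.0, -71.3, 31.8]
ee_rot: [0.001, 0.707, 0.707, 0.001]
force: [0.0, 0.3, 6.0]
grip_width: 0.214
grip_force: 29.3
```

```bash
python3 -m jog '[{"delta_pos":[0,0,10],"angular":[0,0,0],"fingers":0.1},{"delta_pos":[0,0,35],"angular":[0,0,0],"fingers":0.1},{"delta_pos":[0,0,75],"angular":[0,0,0],"fingers":0.1},{"delta_pos":[-40,20,80],"angular":[0,0,0],"fingers":0.1},{"delta_pos":[-90,45,80],"angular":[0,0,0],"fingers":0.1},{"delta_pos":[-135,68,80],"angular":[0,0,0],"fingers":0.1},{"delta_pos":[-168,84,70],"angular":[0,0,0],"fingers":0.1},{"delta_pos":[-177,88,50],"angular":[0,0,0],"fingers":0.1},{"delta_pos":[-177,88,40],"angular":[0,0,0],"fingers":0.1},{"delta_pos":[-177,88,40],"angular":[0,0,0],"fingers":0.1}]'
python3 - <<'E'
from rig import ctrl
from h import *
c=ctrl.capture("side");s=ctrl.sense();print(s["eef_pos"],s["time_s"])
print(blobs(c,"blue",(195,220,230,235)))
cv2.imwrite("pics/y3.png",cv2.resize(c["pixels"][150:255,150:290],(800,600),interpolation=cv2.INTER_CUBIC))
E
```

```text
time_s: 11.28
eef_pos: [478.6, 16.7, 70.3]
ee_rot: [-0.0, 0.707, 0.707, -0.0]
force: [0.0, -0.2, 0.4]
grip_width: 0.216
grip_force: 29.4
[478.92180097  16.60606652  70.68235292] 11.325
[(np.int32(63), np.int32(206), np.int32(225), np.int32(9), np.int32(10), np.float64(210.1), np.float64(229.4))]
```

View pics/y3.png

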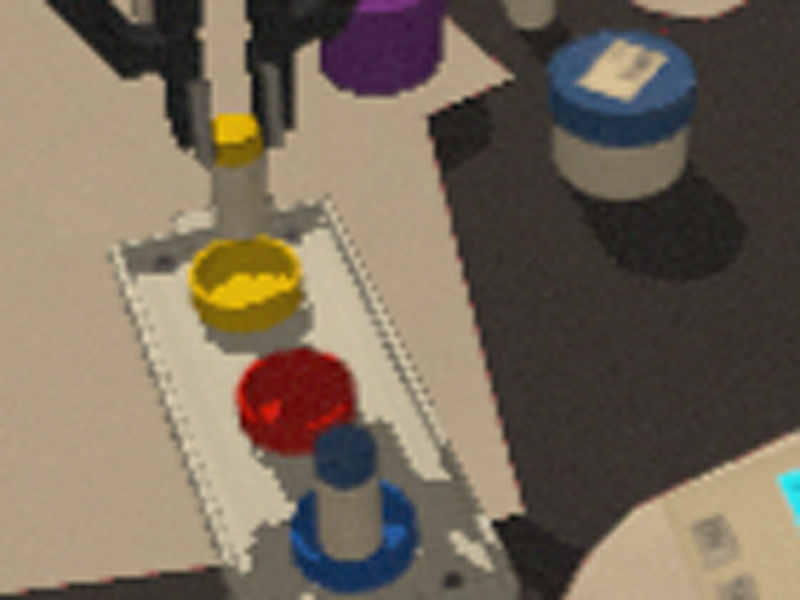

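The yellow vial is above the yellow cup (cup at crop (246,280), vial at (240,210)). Lowering and releasing as before.

```bash
python3 -m jog '[{"delta_pos":[1,0.5,-15],"angular":[0,0,0],"fingers":0.1},{"delta_pos":[1,0.5,-25],"angular":[0,0,0],"fingers":0.1},{"delta_pos":[1,0.5,-30],"angular":[0,0,0],"fingers":0.1},{"delta_pos":[1,0.5,-32],"angular":[0,0,0],"fingers":0.1},{"delta_pos":[1,0.5,-33],"angular":[0,0,0],"fingers":0.1},{"delta_pos":[1,0.5,-33],"angular":[0,0,0],"fingers":0.1},{"delta_pos":[1,0.5,-33],"angular":[0,0,0],"fingers":0.1}]'
```

```text
time_s: 12.2
eef_pos: [479.7, 17.4, 38.6]
ee_rot: [0.001, 0.707, 0.707, 0.0]
force: [-3.1, 0.4, 13.2]
grip_width: 0.213
grip_force: 31.0
```

```bash
python3 -m jog '[{"delta_pos":[0,0,0.5],"angular":[0,0,0],"fingers":0.3},{"delta_pos":[0,0,0.5],"angular":[0,0,0],"fingers":0.45},{"delta_pos":[0,0,0.5],"angular":[0,0,0],"fingers":0.6},{"delta_pos":[0,0,0.5],"angular":[0,0,0],"fingers":0.6},{"delta_pos":[0,0,30],"angular":[0,0,0],"fingers":0.6},{"delta_pos":[0,0,75],"angular":[0,0,0],"fingers":0.6},{"delta_pos":[0,45,80],"angular":[0,0,0],"fingers":0.6},{"delta_pos":[2,105,80],"angular":[0,0,0],"fingers":0.6},{"delta_pos":[6,155,75],"angular":[0,0,0],"fingers":0.6},{"delta_pos":[6,171,70],"angular":[0,0,0],"fingers":0.6}]'
python3 -m jog '[{"delta_pos":[0,0,0],"angular":[0,0,0],"fingers":0.6},{"delta_pos":[0,0,0],"angular":[0,0,0],"fingers":0.6}]'
python3 - <<'E'
from rig import ctrl
from h import *
c=ctrl.capture("side");s=ctrl.sense();print(s["eef_pos"],s["time_s"])
cv2.imwrite("pics/r1.png",cv2.resize(c["pixels"][100:220,120:280],(800,600),interpolation=cv2.INTER_CUBIC))
E
```

```text
time_s: 13.45
eef_pos: [484.9, 190.7, 107.1]
ee_rot: [-0.0, 0.706, 0.708, 0.0]
force: [0.5, -0.7, -0.4]
grip_width: 0.599
grip_force: 0.0
time_s: 13.7
eef_pos: [485.4, 187.3, 107.5]
ee_rot: [0.0, 0.708, 0.707, -0.0]
force: [-0.7, -0.8, 0.7]
grip_width: 0.602
grip_force: 0.0
[485.47415877 187.24618602 107.56363849] 13.75
```

View pics/r1.png

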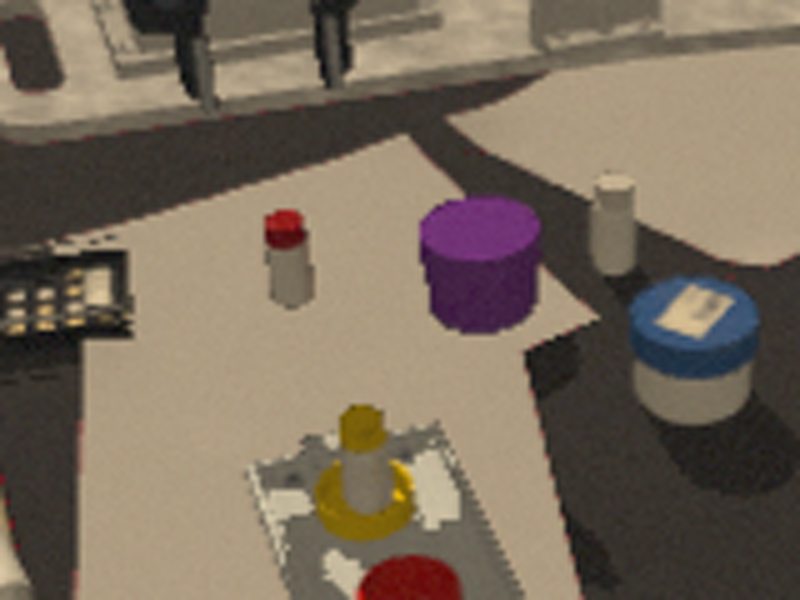

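Yellow stands in its cup. The tip midpoint at crop (271,97) lies on the red vial's axis extended upward from (285,220), so I'll descend and grip.

```bash
python3 -m jog '[{"delta_pos":[0,1,-40],"angular":[0,0,0],"fingers":0.6},{"delta_pos":[0,1,-70],"angular":[0,0,0],"fingers":0.6},{"delta_pos":[0,1,-77],"angular":[0,0,0],"fingers":0.6},{"delta_pos":[0,1,-77],"angular":[0,0,0],"fingers":0.6},{"delta_pos":[0,1,-77],"angular":[0,0,0],"fingers":0.35},{"delta_pos":[0,1,-77],"angular":[0,0,0],"fingers":0.1},{"delta_pos":[0,1,-77],"angular":[0,0,0],"fingers":0.1},{"delta_pos":[0,1,-77],"angular":[0,0,0],"fingers":0.1},{"delta_pos":[0,1,-77],"angular":[0,0,0],"fingers":0.1},{"delta_pos":[0,1,-77],"angular":[0,0,0],"fingers":0.1}]' 30
```

```text
time_s: 15.0
eef_pos: [485.9, 189.6, 31.5]
ee_rot: [0.001, 0.707, 0.707, 0.001]
force: [-0.2, -0.6, 5.9]
grip_width: 0.213
grip_force: 29.3
```

```bash
python3 -m jog '[{"delta_pos":[0,0,10],"angular":[0,0,0],"fingers":0.1},{"delta_pos":[0,0,40],"angular":[0,0,0],"fingers":0.1},{"delta_pos":[0,0,90],"angular":[0,0,0],"fingers":0.1},{"delta_pos":[0,-30,95],"angular":[0,0,0],"fingers":0.1},{"delta_pos":[-3,-75,95],"angular":[0,0,0],"fingers":0.1},{"delta_pos":[-6,-125,95],"angular":[0,0,0],"fingers":0.1},{"delta_pos":[-6,-175,95],"angular":[0,0,0],"fingers":0.1},{"delta_pos":[-6,-220,95],"angular":[0,0,0],"fingers":0.1},{"delta_pos":[-6,-241,90],"angular":[0,0,0],"fingers":0.1},{"delta_pos":[-6,-241,90],"angular":[0,0,0],"fingers":0.1}]'
python3 -m jog '[{"delta_pos":[0,0,-30],"angular":[0,0,0],"fingers":0.1},{"delta_pos":[0,0,-50],"angular":[0,0,0],"fingers":0.1},{"delta_pos":[0,0,-50],"angular":[0,0,0],"fingers":0.1}]'
python3 - <<'E'
from rig import ctrl
from h import *
c=ctrl.capture("side");s=ctrl.sense();print(s["eef_pos"],s["time_s"])
cv2.imwrite("pics/r2.png",cv2.resize(c["pixels"][150:255,150:290],(800,600),interpolation=cv2.INTER_CUBIC))
E
```

```text
time_s: 16.25
eef_pos: [479.1, -52.5, 120.6]
ee_rot: [-0.0, 0.708, 0.706, -0.0]
force: [0.7, 0.1, -0.2]
grip_width: 0.215
grip_force: 29.4
time_s: 16.62
eef_pos: [478.6, -50.5, 69.9]
ee_rot: [-0.001, 0.707, 0.707, -0.0]
force: [0.0, -0.5, 0.8]
grip_width: 0.217
grip_force: 29.4
[479.28664231 -50.82049545  70.85623911] 16.675
```

View pics/r2.png

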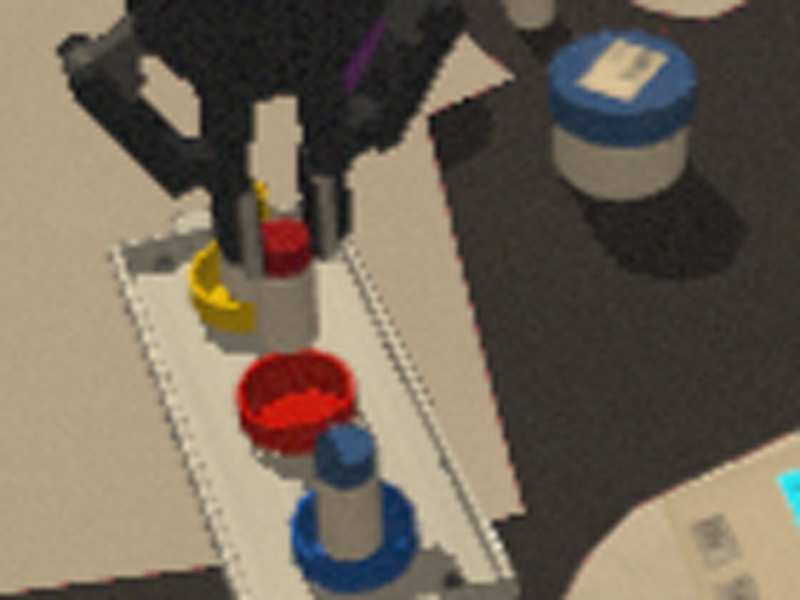

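Red vial (crop (288,290)) is above the red cup (296,398). Lowering.

```bash
python3 -m jog '[{"delta_pos":[1,-1,-15],"angular":[0,0,0],"fingers":0.1},{"delta_pos":[1,-1,-25],"angular":[0,0,0],"fingers":0.1},{"delta_pos":[1,-1,-30],"angular":[0,0,0],"fingers":0.1},{"delta_pos":[1,-1,-32],"angular":[0,0,0],"fingers":0.1},{"delta_pos":[1,-1,-33],"angular":[0,0,0],"fingers":0.1},{"delta_pos":[1,-1,-33],"angular":[0,0,0],"fingers":0.1},{"delta_pos":[1,-1,-33],"angular":[0,0,0],"fingers":0.1}]'
```

```text
time_s: 17.55
eef_pos: [480.5, -52.7, 38.5]
ee_rot: [0.0, 0.707, 0.707, 0.0]
force: [-4.1, 0.8, 10.5]
grip_width: 0.21
grip_force: 30.6
```

```bash
python3 -m jog '[{"delta_pos":[0,0,0.5],"angular":[0,0,0],"fingers":0.3},{"delta_pos":[0,0,0.5],"angular":[0,0,0],"fingers":0.45},{"delta_pos":[0,0,0.5],"angular":[0,0,0],"fingers":0.6},{"delta_pos":[0,0,0.5],"angular":[0,0,0],"fingers":0.6},{"delta_pos":[0,0,30],"angular":[0,0,0],"fingers":0.6},{"delta_pos":[0,0,80],"angular":[0,0,0],"fingers":0.6},{"delta_pos":[0,0,130],"angular":[0,0,0],"fingers":0.6},{"delta_pos":[-50,0,160],"angular":[0,0,0],"fingers":0.6},{"delta_pos":[-110,0,170],"angular":[0,0,0],"fingers":0.6},{"delta_pos":[-150,0,170],"angular":[0,0,0],"fingers":0.6}]'
python3 -m jog '[{"delta_pos":[0,0,0],"angular":[0,0,0],"fingers":0.6},{"delta_pos":[0,0,0],"angular":[0,0,0],"fingers":0.6},{"delta_pos":[0,0,0],"angular":[0,0,0],"fingers":0.6},{"delta_pos":[0,0,0],"angular":[0,0,0],"fingers":0.6}]'
python3 - <<'E'
from rig import ctrl
from h import *
c=ctrl.capture("side")
cv2.imwrite("pics/f.png",cv2.resize(c["pixels"][100:325,120:320],(711,800))[:600] if 0 else cv2.resize(c["pixels"][110:320,100:380],(800,600),interpolation=cv2.INTER_CUBIC))
E
```

```text
time_s: 18.8
eef_pos: [328.5, -52.3, 207.9]
ee_rot: [0.001, 0.707, 0.707, 0.0]
force: [1.3, -0.2, -0.2]
grip_width: 0.601
grip_force: 0.0
time_s: 19.3
eef_pos: [330.6, -52.5, 207.2]
ee_rot: [-0.0, 0.707, 0.707, -0.0]
force: [-0.0, -0.9, 0.3]
grip_width: 0.603
grip_force: 0.0
```

View pics/f.png

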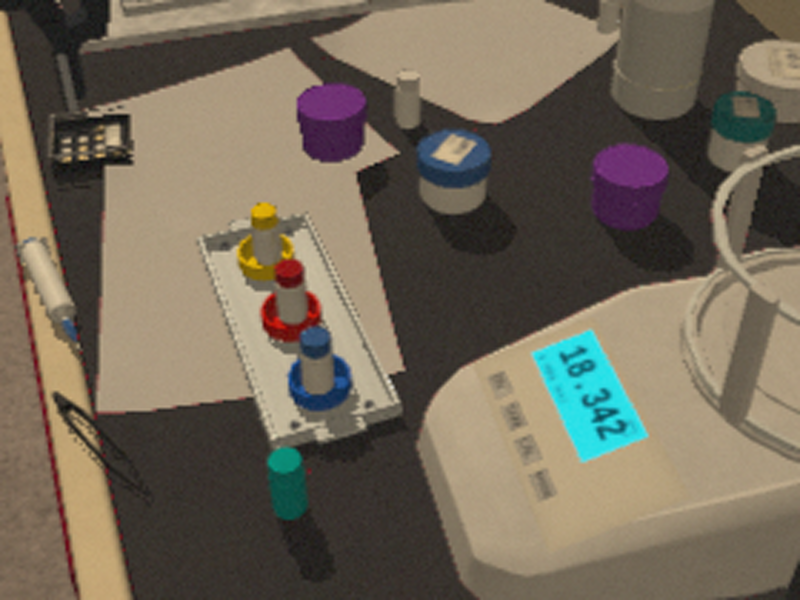

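All three vials stand upright in their own cups (crop (264,235), (291,290), (317,360)), and the look-alikes are where they were. Handing in.

```bash
python3 -c "
from rig import ctrl
print(ctrl.finish_job())"
```

```text
the job is handed in; nothing more can be done
None
```

The blue, yellow and red vials stand upright in the cups of their own colours, the white vial, jar and other look-alikes were not touched, and the job was handed in at about 19 s with the arm clear.

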